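# Sort left-hand and right-hand brackets after hardness testing

## Robot

A 6-joint arm with a two-finger parallel gripper is mounted at the origin on the work surface. World frame = base frame: x ahead of the robot, y to its left, z up, the work surface at z = 0. Lengths are in m, angles in degrees, forces in N, time in s.
With the tool pointing down it reaches from about 0.275 to 0.85 m from the base axis. Payload 19 kg.
Tool frame: the origin (TCP) lies at the very end of the fingers, on their centre line; the grasp point (between the pads) lies 19 mm behind it; x points along the fingers, y is the direction in which the jaws open and shut, and the axes are right-handed (so a half turn about x gives the same grasp; the last joint's range is limited). The gripper opens to 85 mm and grips with 20 to 120 N. Pads are 22 mm wide; open, the fingers measure 114 mm over their backs; the gripper's body (76 mm by 85 mm) begins 54 mm behind the grasp point. The pads swing forward as they close: fully open they stand 13 mm farther back than shut.
Start: joints at [59.759, 8.623, 82.357, -0, 89.026, -7.678], TCP at [0.221, 0.531, 0.231] pointing down, gripper open.
Joint ranges: [-160.23, 160.23], [-39.13, 120.54], [6.94, 153.29], [-79.49, 259.48], [9.18, 160.14], [-161.06, 161.06]. Speed limits (degrees/s): [108.29, 108.29, 127.2, 172.46, 172.46, 172.46].

## Interface

Orientations are given as a 3x3 rotation matrix whose columns are the frame's x, y, z axes.
In Python, from plant import env gives the robot as it stands.
- The arm moves only by the tool carry_out, never from a script. Its argument "moves" is a list of rows, each a list of 2 entries, a list of its own where there are three numbers: the shift along the tool's x, y, z in mm, then the turn, a rotation vector about the tool's x, y, z in rad. In form: [[[tx, ty, tz], [wx, wy, wz]], ...]. A call has 1 to 8 rows; each row is the pose to reach, as a shift and turn from the pose commanded when the call began, along the tool's axes at that moment; what a row does not reach only later rows make up. A row lasts 1/8 s, in which the tool goes at most 62.5 mm and 10.7 degrees, less where a joint would pass 70% of its speed; a pose out of reach is approached as far as the arm can. A call with a gripper value outside its range is refused whole. "hand" is the opening, from 0 (shut) to 1 (fully open), set as the call begins (left out, the last holds). The fingers move at their own pace and stop on an object; "squeeze" is the grip in N (left out, the last holds). Time passes only in rows, so rows that repeat a pose let the fingers close. It gives the time, the measured TCP pose, the force and the opening at its end, in the units of the state.
- env.state(): the state, without advancing time (a new reading comes with each control period).
- env.camera(name): name is "scene" or "top" or "wrist"; returns the picture (400x640x3 uint8, red, green, blue); there is no depth.
- env.camera_model(name): a dict with "fov_y" (degrees; the focal length in pixels is half the picture's height over the tangent of half this angle, whatever the lens; pixels are square), "cx", "cy" (the principal point, pixels), "k1" (the pictures are not rectified: a ray, as slopes to the right and down, at radius r is drawn at 1 + k1 r^2 times it, then the intrinsics apply), "camera_from_world" (4x4, takes a point from world to camera coordinates). Camera axes: x right, y up, looking along -z (the intrinsics and any distortion apply to the point x, -y, -z); pixel columns grow to the right and rows downward; lengths in m; the calibration is good to about 2 mm. A picture is of the moment at which its call begins: read the wrist's pose just before it. camera_model takes no time and is no camera call; for the wrist camera it gives the pose at the moment of the call.
- env.job_done(): hands the job in, once; it reports no verdict.
The state is a dict: "time": time; "qpos": joint angles; "joint_vel": joint speeds; "effort": joint torques, N m; "eef_pos": TCP position; "eef_rot": TCP orientation; "force": force on the tool from outside, world axes, zero at the start; "wrist_torque": the same for the moment, N m; "gripper_width": finger opening in m.
Only numpy, scipy, OpenCV 4.12 (cv2) and the standard library are available. Lean on these libraries where they do the work, as an engineer would, in place of code of your own. Each camera call takes 0.05 s, during which the arm holds its last target.

## Task

Two tested steel brackets lie loose on the lab table, one left-hand and one right-hand: mirror images of each other. Put each one into the tray whose ledge carries the sample of the same hand, and leave it inside lying flat on its base with its web up.

Things in the scene. Friction and masses are not known exactly. Their poses are not given: they have to be found in the camera images.
- bracket_left: Loose dark steel left-hand bracket, 0.4 kg, base down on the table. L-shaped base 8 mm thick: long arm x -55 to 55, y -15 to 15 mm; at its +x end a foot (x 25 to 55) runs to y = +40: to the left, looking along the arm to that end. Upright web to grip: 12 mm thick in y, x -22 to 22, z 8 to 52. Origin: underside, below the web's middle; z up. Any yaw. (A T-shaped bracket beyond is neither hand.)
- bracket_right: Loose dark steel right-hand bracket, 0.4 kg, base down on the table. L-shaped base 8 mm thick: long arm x -55 to 55, y -15 to 15 mm; at its +x end a foot (x 25 to 55) runs to y = -40: to the right, looking along the arm to that end. Upright web to grip: 12 mm thick in y, x -22 to 22, z 8 to 52. Origin: underside, below the web's middle; z up. Any yaw. (A T-shaped bracket beyond is neither hand.)
- tray_left: Grey open tray fixed to the table, for left-hand brackets. Inside 170 x 170 mm, walls 5 thick, 25 high, floor 5 above table. Origin: table height, middle of the square; z up, x away from the robot to a white ledge (85 deep, 6 high) with a fixed flat sample of the left-hand bracket, 12 high, long arm along y, foot at its +y end pointing to the tray. May stand left or right of the robot.
- tray_right: Grey open tray fixed to the table, for right-hand brackets. Inside 170 x 170 mm, walls 5 thick, 25 high, floor 5 above table. Origin: table height, middle of the square; z up, x away from the robot to a white ledge (85 deep, 6 high) with a fixed flat sample of the right-hand bracket, 12 high, long arm along y, foot at its -y end pointing to the tray. May stand left or right of the robot.
Mind the look-alikes: they are no part of the job. What is shaped like the bracket_left but blue is not meant.

How it is judged (in metres and radians):
At the end, for the whole second after the job is handed in: The left-hand bracket is in the left-hand tray and the right-hand bracket in the right-hand tray: each bracket's origin within 80 mm of the tray's middle along both of the tray's axes and less than 15 mm above the table, web up and within 10 degrees of upright, at rest (x of bracket_left in the frame of tray_left between -0.08 and 0.08 m and y of bracket_left in the frame of tray_left between -0.08 and 0.08 m and z of bracket_left in the frame of tray_left between -0.005 and 0.015 m and angle between each of bracket_left, bracket_right's own z axis and vertical below 0.175 rad and linear speed of each of bracket_left, bracket_right below 0.03 m/s and angular speed of each of bracket_left, bracket_right below 0.3 rad/s and x of bracket_right in the frame of tray_right between -0.08 and 0.08 m and y of bracket_right in the frame of tray_right between -0.08 and 0.08 m and z of bracket_right in the frame of tray_right between -0.005 and 0.015 m); the robot touches nothing.
It also fails if it takes over 51 s, if anything falls off the work surface, if the arm or the gripper's body presses on something with over 40 N, if the wrist force passes 120 N, or if a joint passes its speed limit or range.

## Working session

There is one attempt and no reset: what is moved stays moved. The work goes in short steps, Python scripts to look and compute and a tool call to move; the robot and the scene stay as the last step left them, time stands still between calls to the robot, and variables do not carry over. Pictures are saved under pics/ and viewed, and the job is handed in when it is done.

Besides the shell and the picture viewer there is one more tool, called after ">>>" as name([rows], argument=value, ...), one row to a line, values as JSON. carry_out: Moves the arm, as the interface text tells. Its arguments: {"type":"object","properties":{"moves":{"type":"array","items":{"type":"array"}},"hand":{"type":"number"},"squeeze":{"type":"number"}},"required":["moves"]}

```bash
ls; mkdir -p pics
python3 - <<'E'
from plant import env
import cv2
s=env.state()
print(s['time'],s['eef_pos'],s['eef_rot'],s['gripper_width'],s['force'])
for n in['scene','top']:
    cv2.imwrite(f'pics/{n}0.png',env.camera(n)[:,:,::-1])
    print(env.camera_model(n))
E
```

```text
pics
0.0 [0.22051196 0.53079576 0.23070596] [[-5.87767237e-04  3.83648061e-01  9.23479193e-01]
 [-9.92795367e-04  9.23478674e-01 -3.83648477e-01]
 [-9.99999334e-01 -1.14232187e-03 -1.61906491e-04]] 0.08563961693451486 [ 0.48143683 -1.08572158 -0.26622886]
{'fov_y': 52.903204849129935, 'cx': 317.9771475485269, 'cy': 197.33703502084774, 'k1': -0.07437766162625355, 'camera_from_world': array([[ 0.23814455,  0.97119057, -0.00872094, -0.12345696],
       [-0.76381832,  0.19282608,  0.61595428,  0.35239501],
       [ 0.59989061, -0.14002495,  0.78773363, -1.34088604],
       [ 0.        ,  0.        ,  0.        ,  1.        ]])}
{'fov_y': 52.649883715569224, 'cx': 314.1026847053942, 'cy': 197.99528755957562, 'k1': 0.019318113334367216, 'camera_from_world': array([[ 9.60835415e-04, -9.99791156e-01, -2.04137324e-02,
         1.60702275e-02],
       [ 9.95994318e-01, -8.68434100e-04,  8.94123287e-02,
        -4.82279197e-01],
       [-8.94113835e-02, -2.04178720e-02,  9.95785476e-01,
        -9.56961733e-01],
       [ 0.00000000e+00,  0.00000000e+00,  0.00000000e+00,
         1.00000000e+00]])}
```

View pics/top0.png

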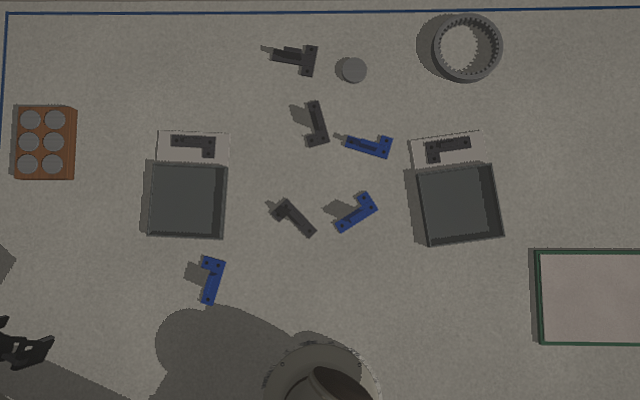

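View pics/scene0.png

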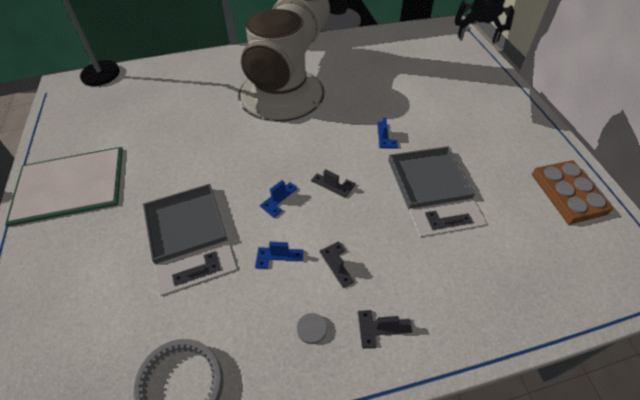

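The top picture is oriented with up = +x and left = +y. Dark candidates are at (313,122), (293,216) and a T-bracket at (293,58). The blue ones at (363,145), (352,212) and (211,280) aren't meant. Samples sit at (193,145) and (448,149). I'll enlarge these.

Run:
```python
import cv2,numpy as np
im=cv2.imread('pics/top0.png')
def c(x,y,w,h,f): return cv2.convertScaleAbs(cv2.resize(im[y:y+h,x:x+w],None,fx=f,fy=f,interpolation=cv2.INTER_CUBIC),alpha=2.2)
cv2.imwrite('pics/c1.png',np.hstack([c(260,180,66,66,6),c(280,88,66,66,6)]))
cv2.imwrite('pics/c2.png',np.hstack([c(135,120,100,125,4),c(400,125,110,125,3.64*1.1)[:500]] if 0 else [c(135,120,100,130,4),c(405,122,100,130,4)]))
```

```text
(no output)
```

View pics/c1.png

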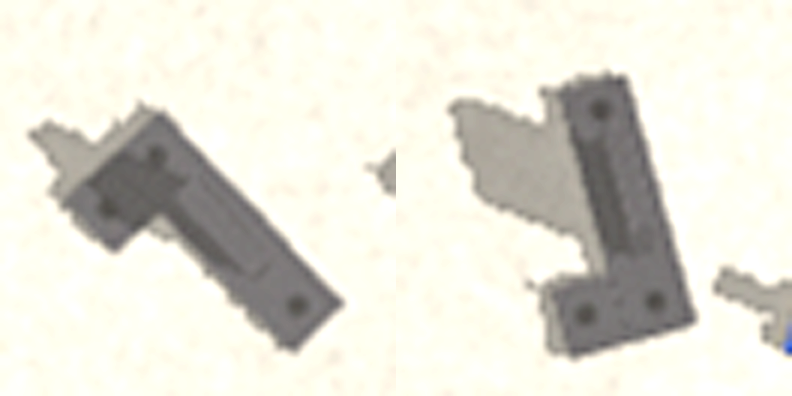

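View pics/c2.png

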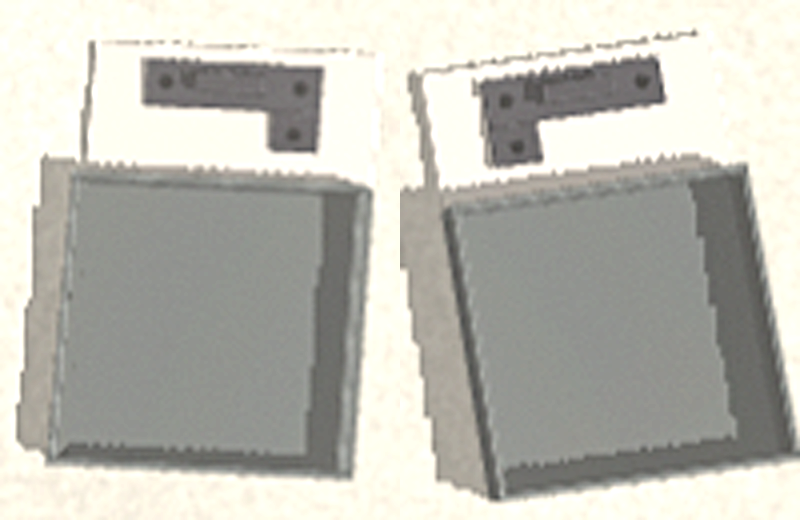

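Identification:
- **Left tray in the image (y+):** its sample's foot is at the −y end, so it's tray_right. The tray at image right has its foot at the +y end, so it's tray_left.
- **Dark bracket at (293,216):** looking along its arm up-left, the foot turns left, so it's bracket_left.
- **Dark bracket at (313,122):** looking along its arm downwards, the foot goes to image left, which is its right side, so it's bracket_right.

Next I'll fit the poses.

```bash
cat > h.py <<'E'
import numpy as np,cv2
from scipy.optimize import least_squares
def KD(m,h=400):
    f=h/2/np.tan(np.radians(m['fov_y']/2))
    return np.array([[f,0,m['cx']],[0,f,m['cy']],[0,0,1]]),np.array([m['k1'],0,0,0.])
def project(m,P):
    T=np.array(m['camera_from_world']);P=np.atleast_2d(P)
    c=(P@T[:3,:3].T+T[:3,3])*[1,-1,-1]
    K,D=KD(m); return cv2.projectPoints(c,np.zeros(3),np.zeros(3),K,D)[0][:,0]
def fit(m,model,px,x0):
    model=np.array(model,float);px=np.array(px,float)
    def W(p):
        c,s=np.cos(p[2]),np.sin(p[2])
        return np.c_[p[0]+c*model[:,0]-s*model[:,1],p[1]+s*model[:,0]+c*model[:,1],model[:,2]]
    r=least_squares(lambda p:(project(m,W(p))-px).ravel(),x0,x_scale=[.01,.01,.1])
    return r.x,np.abs(r.fun).max()
E
python3 - <<'E'
from plant import env
from h import *
m=env.camera_model('top')
u=lambda a,f,o:(np.array(a)+.5)/f-.5+np.array(o)
mm=.001
L=[[-.055,.015,.008],[-.055,-.015,.008],[.055,-.015,.008],[.055,.04,.008],[.025,.04,.008]]
pl=u([(292,350),(343,302),(160,112),(68,200),(115,248)],6,(260,180))
p,e=fit(m,L,pl,[.47,.03,.7]); print('BL',p[:2],np.degrees(p[2]),e)
R=[[-.055,.015,.008],[-.055,-.015,.008],[.055,.015,.008],[.055,-.04,.008],[.025,-.04,.008]]
pr=u([(229,75),(164,92),(299,322),(176,355),(157,292)],6,(280,88))
p,e=fit(m,R,pr,[.6,.01,3.3]); print('BR',p[:2],np.degrees(p[2]),e)
T=[[.09,.09,.025],[.09,-.09,.025],[-.09,-.09,.025],[-.09,.09,.025]]
for n,px,o,y in [('TR',[(73,172),(370,185),(350,478),(48,462)],(135,120),.3),('TL',[(443,203),(747,165),(800,458),(493,500)],(305,122),-.3)]:
    p,e=fit(m,T,u(px,4,o),[.47,y,0]); print(n,p[:2],np.degrees(p[2]),e)
s=env.state();R=np.array(s['eef_rot']);print('tooly yaw',np.degrees(np.arctan2(R[1,1],R[0,1])))
E
```

```text
BL [0.43503546 0.05720555] 43.52806073877348 0.9307427807056854
BR [0.6737051  0.00627857] 195.61086662909742 0.5780838505694419
TR [0.47646559 0.32354159] -2.7571854009905437 0.7372854051233162
TL [ 0.46687072 -0.33135527] 7.747829335047154 0.7782216437439615
tooly yaw 67.43811413941268
```

Run:
```python
from plant import env
from h import *
m=env.camera_model('scene');im=cv2.imread('pics/scene0.png');F=4
out=[]
def poly(p,pts,z):
    a=np.radians(p[2]);c,s=np.cos(a),np.sin(a);pts=np.array(pts)
    W=np.c_[p[0]+c*pts[:,0]-s*pts[:,1],p[1]+s*pts[:,0]+c*pts[:,1],np.full(len(pts),z)]
    return project(m,W)
Lp=np.array([[-.055,-.015],[.055,-.015],[.055,.04],[.025,.04],[.025,.015],[-.055,.015]]);Rp=Lp*[1,-1]
web=[[-.022,-.006],[.022,-.006],[.022,.006],[-.022,.006]]
sq=np.array([[1,1],[-1,1],[-1,-1],[1,-1]])*.09
big=cv2.convertScaleAbs(cv2.resize(im,None,fx=F,fy=F,interpolation=cv2.INTER_CUBIC),alpha=1.8)
for p,s in [((.435,.0572,43.5),[(Lp,.008),(web,.052)]),((.6737,.0063,195.6),[(Rp,.008),(web,.052)]),((.4765,.3235,-2.8),[(sq,.025)]),((.4669,-.3314,7.7),[(sq,.025)])]:
    for pts,z in s:
        q=((poly(p,pts,z)+.5)*F-.5).round().astype(int)
        cv2.polylines(big,[q],True,(0,0,255),1)
cv2.imwrite('pics/ov.png',np.hstack([big[600:1160,1210:1460],big[560:860,1540:1930][:,:,:] if 0 else cv2.copyMakeBorder(big[560:960,1540:1930],0,160,0,0,cv2.BORDER_CONSTANT)]))
cv2.imwrite('pics/ov2.png',big[700:1060,540:960])
```

```text
(no output)
```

View pics/ov.png

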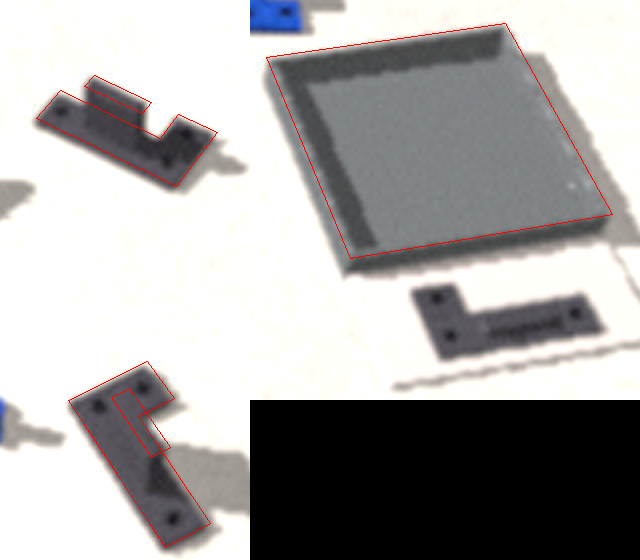

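View pics/ov2.png

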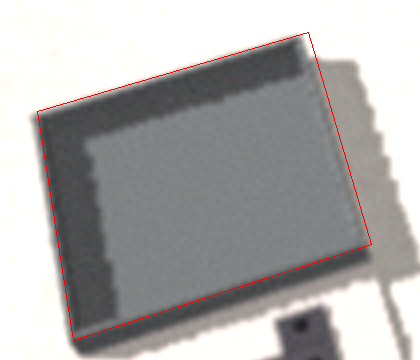

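```bash
cat > go.py <<'E'
import sys,numpy as np
from plant import env
from scipy.spatial.transform import Rotation as Ro
x,y,z,w=map(float,sys.argv[1:5])
s=env.state();R=np.array(s['eef_rot']);a=np.radians(w)
ty=np.array([np.cos(a),np.sin(a),0]);tx=np.array([0,0,-1.])
T=np.c_[tx,ty,np.cross(tx,ty)]
print('shift',(R.T@(np.array([x,y,z])-s['eef_pos'])*1000).round(1),'rot',Ro.from_matrix(R.T@T).as_rotvec().round(4),'t',s['time'],'w',round(s['gripper_width'],4),'q',np.round(s['qpos'],1),'F',np.round(s['force'],1))
E
python3 go.py .435 .0572 .10 -46.5
```

```text
shift [ 131.1 -354.9  379.8] rot [1.9886e+00 9.0000e-04 8.0000e-04] t 0.1 w 0.0853 q [59.8  8.6 82.4 -0.  89.  -7.7] F [1.  0.3 0.1]
```

>>> carry_out([
  [[70,-355,380],[1.989,0.001,0.001]],
  [[70,-355,380],[1.989,0.001,0.001]],
  [[70,-355,380],[1.989,0.001,0.001]],
  [[70,-355,380],[1.989,0.001,0.001]],
  [[70,-355,380],[1.989,0.001,0.001]],
  [[70,-355,380],[1.989,0.001,0.001]],
  [[70,-355,380],[1.989,0.001,0.001]],
  [[70,-355,380],[1.989,0.001,0.001]],
], hand=0.7)

```text
time: 1.1
eef_pos: [0.4256, 0.0776, 0.1644]
eef_rot: [[0.001, 0.946, -0.323], [0.001, -0.323, -0.946], [-1.0, 0.0, -0.001]]
force: [0.8, 0.6, -0.4]
gripper_width: 0.0597
```

```bash
python3 go.py .435 .0572 .10 -46.5
```

```text
shift [64.4 15.5 16.3] rot [ 4.823e-01 -1.100e-03 -1.000e-04] t 1.1 w 0.0597 q [ 1.000e-01 -6.800e+00  1.058e+02  1.000e-01  8.090e+01  1.890e+01] F [ 0.8  0.6 -0.4]
```

>>> carry_out([
  [[40,15,16],[0.482,0,0]],
  [[40,15,16],[0.482,0,0]],
  [[40,15,16],[0.482,0,0]],
  [[40,15,16],[0.482,0,0]],
])

```text
time: 1.6
eef_pos: [0.4342, 0.0597, 0.1244]
eef_rot: [[-0.0, 0.693, -0.72], [0.001, -0.72, -0.693], [-1.0, -0.001, -0.0]]
force: [-0.1, -0.6, -0.5]
gripper_width: 0.06
```

```bash
python3 go.py .435 .0572 .018 -46.5
python3 - <<'E'
from plant import env
import cv2
cv2.imwrite('pics/w1.png',env.camera('wrist')[:,:,::-1])
E
```

```text
shift [106.4   2.4   1.2] rot [ 0.0071 -0.0004  0.0007] t 1.6 w 0.06 q [ -2.3  -4.3 108.4   0.   75.9  43.8] F [-0.1 -0.6 -0.5]
```

View pics/w1.png

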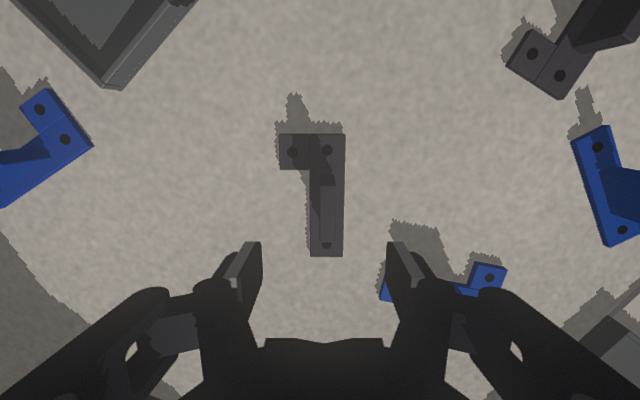

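```bash
cat > wo.py <<'E'
import sys
from plant import env
from h import *
def run(p,hand,name,base=0):
    m=env.camera_model('wrist');im=env.camera('wrist')[:,:,::-1].copy()
    Lp=np.array([[-.055,-.015],[.055,-.015],[.055,.04],[.025,.04],[.025,.015],[-.055,.015]])
    if hand=='R': Lp=Lp*[1,-1]
    web=np.array([[-.022,-.006],[.022,-.006],[.022,.006],[-.022,.006]])
    im=cv2.convertScaleAbs(im,alpha=1.8)
    for pts,z in [(Lp,.008),(web,.052)]:
        a=np.radians(p[2]);c,s=np.cos(a),np.sin(a)
        W=np.c_[p[0]+c*pts[:,0]-s*pts[:,1],p[1]+s*pts[:,0]+c*pts[:,1],np.full(len(pts),z+base)]
        cv2.polylines(im,[project(m,W).round().astype(int)],True,(0,0,255),1)
    cv2.imwrite(name,im)
a=sys.argv
run(tuple(map(float,a[1:4])),a[4],a[5])
E
python3 wo.py .435 .0572 43.5 L pics/w2.png
```

```text
(no output)
```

View pics/w2.png

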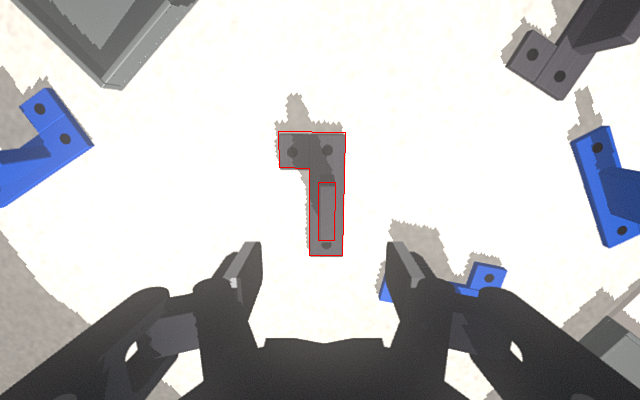

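The wrist picture confirms the left-hand bracket at (325,195), and the fitted outline matches within 1–2 px. Descending to grip.

>>> carry_out([
  [[50,2.4,1.2],[0.007,0,0]],
  [[80,2.4,1.2],[0.007,0,0]],
  [[100,2.4,1.2],[0.007,0,0]],
  [[106,2.4,1.2],[0.007,0,0]],
  [[106,2.4,1.2],[0.007,0,0]],
])

```text
time: 2.33
eef_pos: [0.4353, 0.0573, 0.0189]
eef_rot: [[0.0, 0.689, -0.725], [0.001, -0.725, -0.689], [-1.0, -0.0, -0.001]]
force: [0.9, -0.5, -0.3]
gripper_width: 0.0598
```

>>> carry_out([
  [[0,0,0],[0,0,0]],
  [[0,0,0],[0,0,0]],
  [[0,0,0],[0,0,0]],
  [[0,0,0],[0,0,0]],
  [[0,0,0],[0,0,0]],
  [[0,0,0],[0,0,0]],
], hand=0, squeeze=60)

```text
time: 3.08
eef_pos: [0.4355, 0.0573, 0.0192]
eef_rot: [[0.001, 0.688, -0.726], [0.001, -0.726, -0.688], [-1.0, 0.0, -0.001]]
force: [-1.7, 1.0, 6.9]
gripper_width: 0.0112
```

>>> carry_out([
  [[-20,0,0],[0,0,0]],
  [[-50,0,0],[0,0,0]],
  [[-90,0,0],[0,0,0]],
  [[-90,0,0],[0,0,0]],
])

```text
time: 3.58
eef_pos: [0.4364, 0.0571, 0.1111]
eef_rot: [[0.005, 0.688, -0.726], [0.001, -0.726, -0.688], [-1.0, 0.003, -0.004]]
force: [0.7, 0.4, -4.1]
gripper_width: 0.011
```

```bash
python3 go.py .4669 -.3314 .108 -46.5
python3 - <<'E'
from plant import env
import cv2
cv2.imwrite('pics/w3.png',env.camera('wrist')[:,:,::-1])
E
```

```text
shift [  3.  302.9 245.3] rot [-0.0003 -0.0039 -0.0029] t 3.575 w 0.011 q [ -2.6  -3.6 109.3   0.   73.9  43.9] F [ 0.7  0.4 -4.1]
```

View pics/w3.png

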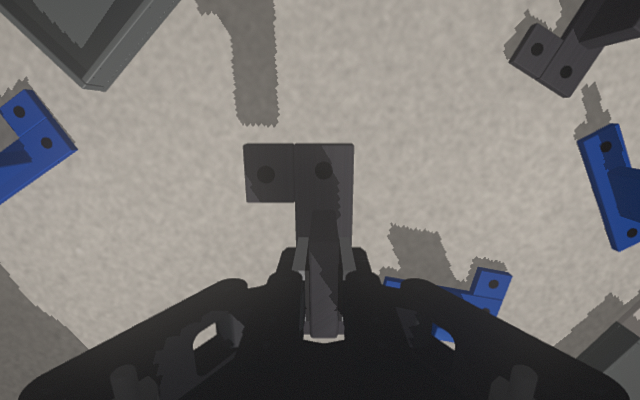

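The bracket is held square and has lifted (web in the jaws at (325,280)). Carrying it to tray_left.

>>> carry_out([
  [[-10,40,32],[0,0,0]],
  [[-10,85,69],[0,0,0]],
  [[-10,130,105],[0,0,0]],
  [[-10,175,142],[0,0,0]],
  [[-10,220,178],[0,0,0]],
  [[-5,260,211],[0,0,0]],
  [[0,290,235],[0,0,0]],
  [[3,303,245],[0,-0.003,-0.003]],
])

```text
time: 4.62
eef_pos: [0.465, -0.3326, 0.1031]
eef_rot: [[-0.006, 0.687, -0.727], [0.003, -0.727, -0.687], [-1.0, -0.006, 0.003]]
force: [-1.2, 0.1, -2.6]
gripper_width: 0.0115
```

>>> carry_out([
  [[0,0,0],[0,0,0]],
  [[0,0,0],[0,0,0]],
])

```text
time: 4.88
eef_pos: [0.4658, -0.3301, 0.1049]
eef_rot: [[-0.004, 0.689, -0.725], [0.002, -0.725, -0.689], [-1.0, -0.004, 0.002]]
force: [0.2, 0.8, -2.9]
gripper_width: 0.0112
```

```bash
python3 go.py .4669 -.3314 .026 -46.5
python3 - <<'E'
from plant import env
import cv2
cv2.imwrite('pics/w4.png',env.camera('wrist')[:,:,::-1])
E
```

```text
shift [78.9  2.  -0.1] rot [0.0003 0.002  0.0043] t 4.875 w 0.0112 q [-43.   12.6  92.7  -0.1  75.    3.5] F [ 0.2  0.8 -2.9]
```

View pics/w4.png

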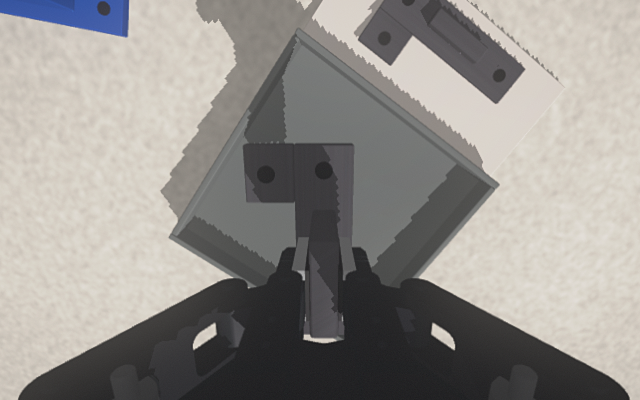

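The held bracket and the ledge sample at (440,40) show the same hand, and the bracket is over the tray. Lowering.

>>> carry_out([
  [[30,2,0],[0,0.002,0.004]],
  [[55,2,0],[0,0.002,0.004]],
  [[70,2,0],[0,0.002,0.004]],
  [[76,2,0],[0,0.002,0.004]],
  [[79,2,0],[0,0.002,0.004]],
  [[79,2,0],[0,0.002,0.004]],
])

```text
time: 5.68
eef_pos: [0.4672, -0.3328, 0.0268]
eef_rot: [[0.001, 0.688, -0.726], [-0.001, -0.726, -0.688], [-1.0, 0.001, 0.0]]
force: [-0.2, 0.3, -2.8]
gripper_width: 0.0111
```

```bash
python3 go.py .4669 -.3314 .0255 -46.5
```

```text
shift [ 1.3 -1.2 -0.8] rot [-0.0004  0.0002 -0.0014] t 5.675 w 0.0111 q [-43.2  17.1  96.9  -0.   65.9   3.4] F [-0.2  0.3 -2.8]
```

Hovering about 2.5 mm above the floor. I'll ease down to touch, then release.

>>> carry_out([
  [[1.2,0,0],[0,0,0]],
  [[2.2,0,0],[0,0,0]],
  [[2.2,0,0],[0,0,0]],
])

```text
time: 6.05
eef_pos: [0.467, -0.3328, 0.0242]
eef_rot: [[0.001, 0.688, -0.726], [-0.001, -0.726, -0.688], [-1.0, 0.001, 0.0]]
force: [-0.3, -1.0, -2.8]
gripper_width: 0.0113
```

>>> carry_out([
  [[0,0,0],[0,0,0]],
  [[0,0,0],[0,0,0]],
  [[0,0,0],[0,0,0]],
  [[0,0,0],[0,0,0]],
], hand=0.5)

```text
time: 6.55
eef_pos: [0.4669, -0.3327, 0.0241]
eef_rot: [[0.0, 0.688, -0.726], [-0.001, -0.726, -0.688], [-1.0, 0.001, 0.0]]
force: [-0.4, -1.0, 0.7]
gripper_width: 0.0424
```

>>> carry_out([
  [[-30,0,0],[0,0,0]],
  [[-80,0,0],[0,0,0]],
  [[-120,0,0],[0,0,0]],
  [[-120,0,0],[0,0,0]],
])

```text
time: 7.05
eef_pos: [0.4679, -0.3335, 0.1474]
eef_rot: [[0.004, 0.688, -0.726], [-0.004, -0.726, -0.688], [-1.0, 0.006, -0.0]]
force: [1.0, -0.5, 0.5]
gripper_width: 0.0427
```

```bash
python3 go.py .6737 .0063 .13 -74.4
python3 - <<'E'
from plant import env
import cv2
cv2.imwrite('pics/w5.png',env.camera('wrist')[:,:,::-1])
E
```

```text
shift [  16.8 -105.  -383.1] rot [ 0.4866 -0.0015 -0.0059] t 7.05 w 0.0427 q [-43.2  10.8  89.7  -0.   79.2   3.4] F [ 1.  -0.5  0.5]
```

View pics/w5.png

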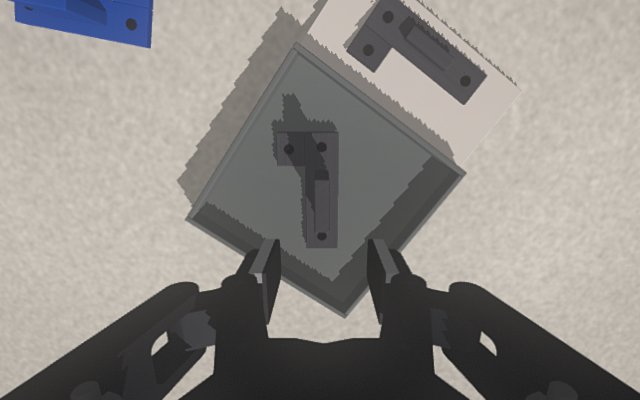

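The left bracket stands flat in the middle of its tray at (318,190). Going to bracket_right.

>>> carry_out([
  [[0,-14,-50],[0.1,0,0]],
  [[0,-30,-105],[0.2,0,0]],
  [[0,-45,-160],[0.3,0,0]],
  [[0,-60,-215],[0.4,0,-0.005]],
  [[0,-75,-270],[0.487,-0.001,-0.006]],
  [[5,-90,-320],[0.487,-0.001,-0.006]],
  [[10,-100,-365],[0.487,-0.001,-0.006]],
  [[17,-105,-383],[0.487,-0.001,-0.006]],
], hand=0.6)

```text
time: 8.1
eef_pos: [0.673, 0.0093, 0.125]
eef_rot: [[-0.005, 0.27, -0.963], [0.004, -0.963, -0.27], [-1.0, -0.006, 0.004]]
force: [0.5, 0.1, 0.6]
gripper_width: 0.0514
```

>>> carry_out([
  [[0,0,0],[0,0,0]],
  [[0,0,0],[0,0,0]],
])

```text
time: 8.35
eef_pos: [0.6721, 0.0061, 0.1266]
eef_rot: [[-0.004, 0.268, -0.963], [0.004, -0.963, -0.268], [-1.0, -0.005, 0.003]]
force: [0.0, -1.1, 0.7]
gripper_width: 0.0512
```

```bash
python3 go.py .6737 .0063 .018 -74.4; python3 wo.py .6737 .0063 195.6 R pics/w6.png
```

```text
shift [108.6   0.8  -2. ] rot [-0.0012  0.0032  0.0049] t 8.35 w 0.0512 q [-6.1 23.1 76.2  0.2 80.9 68.3] F [ 0.  -1.1  0.7]
```

View pics/w6.png

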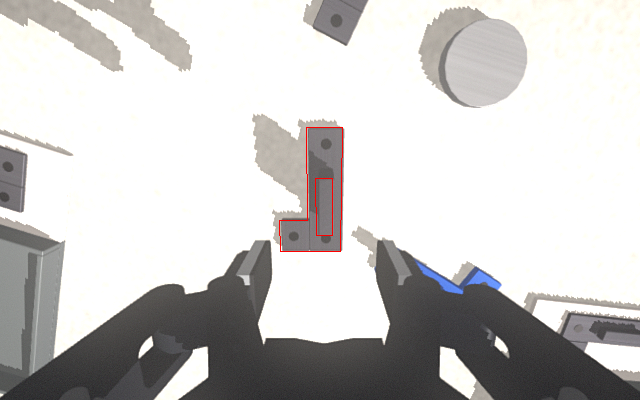

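The outline fits bracket_right at (322,190): its foot is on the right, seen toward the foot end. The neighbouring blue one is clear of the fingers. Descending.

>>> carry_out([
  [[50,0.8,-2],[0,0.003,0.005]],
  [[80,0.8,-2],[0,0.003,0.005]],
  [[100,0.8,-2],[0,0.003,0.005]],
  [[108,0.8,-2],[0,0.003,0.005]],
  [[108,0.8,-2],[0,0.003,0.005]],
  [[108,0.8,-2],[0,0.003,0.005]],
], hand=0.45)

```text
time: 9.15
eef_pos: [0.675, 0.0072, 0.0202]
eef_rot: [[0.002, 0.268, -0.963], [-0.0, -0.963, -0.268], [-1.0, 0.001, -0.002]]
force: [0.0, 0.5, -0.1]
gripper_width: 0.0386
```

>>> carry_out([
  [[0,0,0],[0,0,0]],
  [[0,0,0],[0,0,0]],
  [[0,0,0],[0,0,0]],
  [[0,0,0],[0,0,0]],
  [[0,0,0],[0,0,0]],
], hand=0, squeeze=60)

```text
time: 9.78
eef_pos: [0.6748, 0.0072, 0.0198]
eef_rot: [[0.002, 0.268, -0.963], [-0.0, -0.963, -0.268], [-1.0, 0.001, -0.002]]
force: [-0.7, -0.8, 6.5]
gripper_width: 0.0112
```

>>> carry_out([
  [[-20,0,0],[0,0,0]],
  [[-50,0,0],[0,0,0]],
  [[-90,0,0],[0,0,0]],
  [[-90,0,0],[0,0,0]],
])

```text
time: 10.28
eef_pos: [0.6758, 0.0073, 0.1135]
eef_rot: [[0.007, 0.269, -0.963], [-0.001, -0.963, -0.269], [-1.0, 0.002, -0.006]]
force: [-0.5, 1.1, -3.6]
gripper_width: 0.0114
```

```bash
python3 go.py .4765 .3235 .108 -74.4
```

```text
shift [   4.  -358.1  107. ] rot [-0.0004 -0.0063 -0.0023] t 10.275 w 0.0114 q [-5.9 23.6 77.1  0.  78.9 68.5] F [-0.5  1.1 -3.6]
```

>>> carry_out([
  [[0,-45,13],[0,0,0]],
  [[0,-95,28],[0,0,0]],
  [[0,-145,43],[0,0,0]],
  [[0,-195,58],[0,0,0]],
  [[0,-245,73],[0,0,0]],
  [[0,-295,88],[0,0,0]],
  [[0,-335,100],[0,0,0]],
  [[0,-358,107],[0,-0.006,-0.002]],
])

```text
time: 11.28
eef_pos: [0.4734, 0.325, 0.1086]
eef_rot: [[-0.007, 0.27, -0.963], [0.0, -0.963, -0.27], [-1.0, -0.002, 0.006]]
force: [-0.4, 0.1, -3.3]
gripper_width: 0.0112
```

>>> carry_out([
  [[0,0,0],[0,0,0]],
  [[0,0,0],[0,0,0]],
  [[0,0,0],[0,0,0]],
])

```text
time: 11.65
eef_pos: [0.4755, 0.3228, 0.1087]
eef_rot: [[-0.006, 0.268, -0.964], [0.0, -0.964, -0.268], [-1.0, -0.002, 0.006]]
force: [-0.1, 0.7, -3.3]
gripper_width: 0.0113
```

```bash
python3 go.py .4765 .3235 .026 -74.4
python3 - <<'E'
from plant import env
import cv2
cv2.imwrite('pics/w7.png',env.camera('wrist')[:,:,::-1])
E
```

```text
shift [82.6 -0.3 -1.7] rot [-0.0014  0.0055  0.0017] t 11.65 w 0.0113 q [ 26.4  12.8  91.9   0.2  75.6 100.8] F [-0.1  0.7 -3.3]
```

View pics/w7.png

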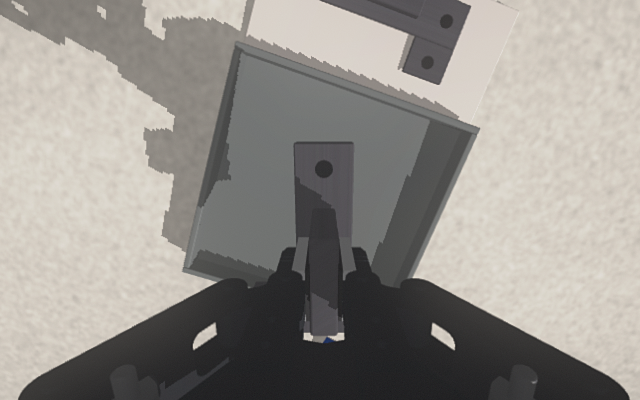

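It's held square above tray_right, whose right-hand sample is at (430,40). Lowering and releasing.

>>> carry_out([
  [[30,0,-1.7],[0,0.005,0.002]],
  [[55,0,-1.7],[0,0.005,0.002]],
  [[70,0,-1.7],[0,0.005,0.002]],
  [[78,0,-1.7],[0,0.005,0.002]],
  [[81,0,-1.7],[0,0.005,0.002]],
  [[81,0,-1.7],[0,0.005,0.002]],
])

```text
time: 12.45
eef_pos: [0.4766, 0.3241, 0.0283]
eef_rot: [[0.0, 0.268, -0.963], [0.0, -0.963, -0.268], [-1.0, -0.0, -0.0]]
force: [-0.2, 0.4, -1.6]
gripper_width: 0.011
```

```bash
python3 go.py .4765 .3235 .025 -74.4
```

```text
shift [3.3 0.5 0.2] rot [-0.0005 -0.0004  0.    ] t 12.45 w 0.011 q [ 26.6  17.3  96.4  -0.   66.2 101. ] F [-0.2  0.4 -1.6]
```

>>> carry_out([
  [[1.5,0,0],[0,0,0]],
  [[3,0,0],[0,0,0]],
  [[3,0,0],[0,0,0]],
])

```text
time: 12.82
eef_pos: [0.4764, 0.324, 0.0249]
eef_rot: [[-0.0, 0.268, -0.963], [-0.0, -0.963, -0.268], [-1.0, 0.0, 0.0]]
force: [0.1, 0.6, -2.9]
gripper_width: 0.0111
```

>>> carry_out([
  [[0,0,0],[0,0,0]],
  [[0,0,0],[0,0,0]],
  [[0,0,0],[0,0,0]],
  [[0,0,0],[0,0,0]],
], hand=0.5)

```text
time: 13.32
eef_pos: [0.4763, 0.324, 0.0248]
eef_rot: [[-0.0, 0.268, -0.963], [-0.0, -0.963, -0.268], [-1.0, 0.0, 0.0]]
force: [-0.2, -0.3, 0.2]
gripper_width: 0.0426
```

>>> carry_out([
  [[-30,0,0],[0,0,0]],
  [[-80,0,0],[0,0,0]],
  [[-140,0,0],[0,0,0]],
  [[-180,0,0],[0,0,0]],
  [[-180,0,0],[0,0,0]],
  [[-180,0,0],[0,0,0]],
])

```text
time: 14.08
eef_pos: [0.4761, 0.3238, 0.2039]
eef_rot: [[-0.001, 0.268, -0.963], [-0.001, -0.963, -0.268], [-1.0, 0.0, 0.001]]
force: [-0.3, -0.3, 0.6]
gripper_width: 0.0428
```

Run:
```python
from plant import env
import cv2,numpy as np
a=env.camera('wrist');b=env.camera('scene');print(env.state()['time'])
cv2.imwrite('pics/w8.png',a[:,:,::-1])
cv2.imwrite('pics/s8.png',cv2.resize(b[120:300,120:500,::-1],None,fx=2,fy=2))
```

```text
14.175
```

View pics/w8.png

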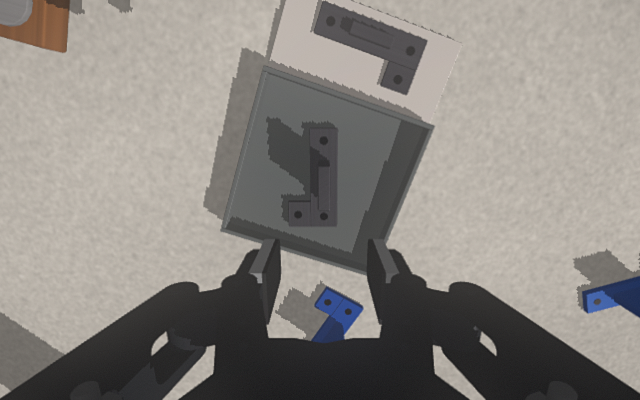

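View pics/s8.png

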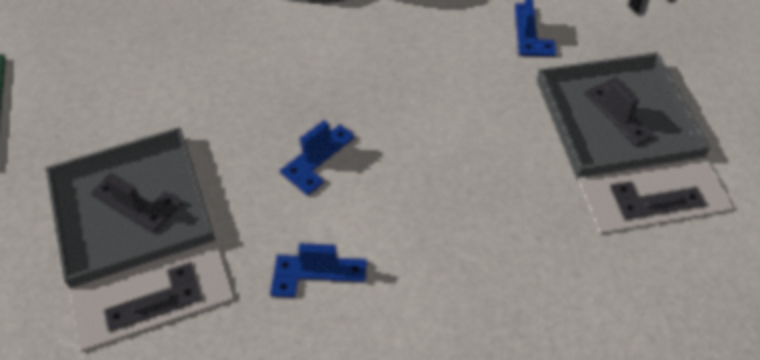

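The wrist picture shows bracket_right flat in its tray at (318,175), and the scene picture shows both brackets flat and web up in their trays at (140,200) and (622,110). The gripper is clear, so I'm handing in.

```bash
python3 -c "
from plant import env
print(env.job_done())"
```

```text
the job is handed in; nothing more can be done
None
```

Both brackets are in the trays whose samples match their hand, and I handed the job in at about 14.2 s. `job_done` reports no verdict.

- **Left-hand bracket:** it went into the tray on the robot's right.
- **Right-hand bracket:** it went into the tray on the robot's left.
- **Method:** I gripped each one by its web and set it down within about 2 mm of the measured tray middle, by the arm's own position reading. I didn't move the blue look-alikes or the T-shaped bracket.
- **Last checks:** the final wrist and scene pictures show both brackets flat, web up and inside their trays, with the gripper clear. The reported wrist force stayed below 8 N. No check failed or disagreed.

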